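Latch the lamp holder on its rail and take out its bayonet bulb

ROBOT

A 6-joint arm with a two-finger parallel gripper is mounted at the origin on the work surface. World frame = base frame: x ahead of the robot, y to its left, z up, the work surface at z = 0. Lengths are in m, angles in rad, forces in N, time in s.
With the tool pointing down it reaches from about 0.35 to 0.775 m from the base axis. Payload 7.3 kg.
Tool frame: the origin (TCP) lies between the finger pads; the fingertips stand robot.tcp_to_tips ahead of it and the grasp point (between the pads) lies 2 mm behind it (robot.tcp_to_tips is the distance from the TCP to the fingertips, in m); y points along the fingers, x is the direction in which the jaws open and shut, and the axes are right-handed (so a half turn about y gives the same grasp; the last joint's range is limited). The gripper opens to 92 mm and grips with 3 to 60 N. Pads are 19 mm wide; open, the fingers measure 130 mm over their backs; the gripper's body (75 mm by 190 mm) begins 47 mm behind the grasp point.
Start: joints at [1.18, 0.342, 1.524, -0, 1.275, -0.146], TCP at [0.127, 0.509, 0.244] pointing down, gripper open.
Joint ranges: [-2.53, 2.53], [-0.77, 2.02], [0.04, 2.7], [-1, 4.14], [0.28, 2.66], [-3.11, 3.11]. Speed limits (rad/s): [2.57, 2.57, 3.14, 3.14, 3.14, 3.14].

INTERFACE

Orientations are given as [roll, pitch, yaw] about the fixed x, y, z axes, in that order (R = Rz(yaw) Ry(pitch) Rx(roll)).
In Python, from cell import status, read_camera, get_calibration, robot gives the robot as it stands.
- The arm moves only by the shell command python3 -m creep 'ROWS' [FORCE]. ROWS is JSON, a list of rows, each an object of numbers: "dx", "dy", "dz": the shift along the tool's x, y, z in m; "rx", "ry", "rz": the turn, a rotation vector about the tool's x, y, z in rad; "gripper": the opening, from 0 (shut) to 1 (fully open). A call has 1 to 20 rows; each row is the pose to reach, as a shift and turn from the pose commanded when the call began, along the tool's axes at that moment; what a row does not reach only later rows make up. A row lasts 1/8 s, in which the tool goes at most 62.5 mm and 10.7 degrees, less where a joint would pass 70% of its speed; a pose out of reach is approached as far as the arm can. A call with a gripper value outside its range is refused whole. The fingers move at their own pace and stop on an object; FORCE is the grip in N (left out, the last holds). Time passes only in rows, so rows that repeat a pose let the fingers close. It gives the time, the measured TCP pose, the force and the opening at its end, in the units of the state.
- status.observe(): the state, without advancing time (a new reading comes with each control period).
- read_camera(name): name is "scene" or "top" or "wrist"; returns (picture, depth): 420x560x3 uint8, red, green, blue; 420x560 float32, m along the optical axis (not along the pixel's ray), 0 where there is no reading.
- get_calibration(name): a dict with "fx", "fy", "cx", "cy" (pixels), "D" ([k1, k2, p1, p2, k3] as OpenCV has them; the pictures are not rectified), "xyz" and "rotation" of the camera in the world; the wrist camera has in their place "mount" (4x4, takes a point from camera to tool coordinates, whose origin is the TCP and whose axes are the tool frame's). Camera axes: x right, y down, z forward; pixel columns grow to the right and rows downward; lengths in m; the calibration is good to about 2 mm. A picture is of the moment at which its call begins: read the wrist's pose just before it. get_calibration takes no time and is no camera call.
- robot.hand_in(): hands the job in, once; it reports no verdict.
The state is a dict: "time": time; "qpos": joint angles; "qvel": joint speeds; "joint_efforts": joint torques, N m; "tool_pos": TCP position; "tool_rot": TCP orientation; "contact_force": force on the tool from outside, world axes, zero at the start; "torque": the same for the moment, N m; "opening": finger opening in m.
Only numpy, scipy, OpenCV 4.12 (cv2) and the standard library are available. Lean on these libraries where they do the work, as an engineer would, in place of code of your own. Each camera call takes 0.05 s, during which the arm holds its last target.

TASK

Slide the lamp holder along its rail by the finger tab until it clicks home at the end stop. Then press the bulb down in its bayonet socket, twist it anticlockwise to free it and lift it straight out. Finish still holding the bulb upright in the gripper, about 10 cm straight above its socket, with the holder still latched and the other things on the sill left where they are.

Things in the scene. Friction and masses are not known exactly. Their poses are not given: they have to be found in the camera images.
- rail: Plain steel channel rail fixed to the limestone sill, 247 mm long, 80 wide, 19 high. Origin: at sill level on its middle line, exactly below the holder's socket axis when the holder is home. x: sliding direction, towards the closed end (stop face at x = +34 mm); it reaches back to x = -205. z up. Lips along both sides hold the holder's foot down (1 mm play), so it can only slide.
- holder: Lamp holder, blackened brass, about 0.6 kg, captured in the rail: flat foot 122 x 68 x 8 mm (x -90 to +32), a round socket cup 47 mm in diameter, 38 tall, and a finger tab. Origin: under the foot on the socket axis, 6 mm above the sill; x towards the stop, z up. Starts 50 to 90 mm short of home; home is x = 0 within 3 mm in the rail frame (the stop is 2 mm beyond 0).
- tab (a point): Centre of the top of the holder's finger tab: upright block 24 mm along the rail, 14 mm across it, 48 mm above the foot, 75 mm behind the socket axis (-x); its top is 62 mm above the sill. Pinch it across its 14 mm from above, or push it. Sliding takes a few N, and up to about 15 N in the last 30 mm as the foot rides over the catch.
- catch (a joint): Spring catch in the rail floor, hidden under the foot at the end: 0 = sprung up, about 0.003 m = pressed down by the foot passing over it. It springs up into a notch of the foot when the holder is home.
- mouth (a point): Centre of the socket's mouth (top of the cup, 46 mm above the holder's origin, 52 mm above the sill); moves with the holder, z up.
- bulb: The bulb in the socket, about 70 g: white cylinder 40 mm in diameter from 38 to 84 mm above the origin (low dome to 89), over a brass cap 26 mm in diameter with two side pins along its x axis, 16 mm above the origin. Origin: centre of the cap's underside; z along the bulb, up. Locked, the origin is 23.5 mm above the holder's origin, x axes parallel; the white part begins 15 mm above the mouth.
- plunger (a joint): Spring plunger inside the socket that pushes the bulb up: 0 = bulb locked at rest (about 4 N), -0.007 m = bulb pressed 7 mm down (about 8 N), end of travel -0.010. To free the bulb: press it 5 to 9 mm down, turn it anticlockwise seen from above by 0.82 rad (0.7 to 0.93 is free; a stop follows), then lift. Unpressed, it neither turns nor lifts.
- doorknob: Bystander: large white ceramic door knob, 66 mm in diameter, 68 tall, standing on its rose; origin under its centre.
- keybox: Bystander: chromed key box 88 x 128 x 57 mm; origin under its centre.
- fish: Bystander: wooden key fob shaped like a fish, about 102 x 38 x 14 mm, lying flat; origin under its middle.
- spare: Bystander: spare bulb of the same kind, standing in an open cardboard carton 56 x 56 x 60 mm tall; origin under its cap. Not the one to take.
Not all that is in view belongs to the job. What is shaped like the holder but blue is not meant.

How it is judged:
On the way, in this order (a step that is already met when the one before it is completed fails the run):
1. the holder is home on the rail and the catch has sprung up (x of holder in the frame of rail between -0.003 and 0.004 m and value of joint catch below 0.0015 m), for 0.2 s.
2. the bulb is pressed down at least 3 mm in its socket (z of bulb in the frame of holder below 0.0205 m and horizontal distance between bulb and mouth below 0.006 m), for 0.1 s.
3. the bulb is turned by at least 30 degrees while still in the socket (angle between the x axis of bulb and the x axis of holder, either way round above 0.52 rad and z of bulb in the frame of holder below 0.04 m and horizontal distance between bulb and mouth below 0.008 m), for 0.05 s.
At the end, for the whole second after the job is handed in: The bulb is gripped by the fingers, still and upright (within 14 degrees), its cap 50 to 170 mm above the socket mouth and within 30 mm of the socket axis, touching nothing of the holder; the holder is within 3 mm of home with the catch sprung up (all of step 1 and z of bulb in the frame of mouth between 0.05 and 0.17 m and horizontal distance between bulb and mouth below 0.03 m and angle between bulb's own z axis and vertical below 0.25 rad and contact force between the fingers and bulb above 2 N and contact force between bulb and holder below 0.1 N and linear speed of bulb below 0.03 m/s); the arm keeps its last pose, push and grip.
It fails at once if the door knob was moved by more than 25 mm (distance of doorknob from where it was at the start of the episode above 0.025 m).
It fails at once if the key box was moved by more than 25 mm (distance of keybox from where it was at the start of the episode above 0.025 m).
It fails at once if the fish fob was moved by more than 25 mm (distance of fish from where it was at the start of the episode above 0.025 m).
It fails at once if the spare bulb was moved by more than 25 mm (distance of spare from where it was at the start of the episode above 0.025 m).
It also fails if it takes over 48 s, if anything falls off the work surface, if the arm or the gripper's body presses on something with over 40 N, if the wrist force passes 120 N, or if a joint passes its speed limit or range.

## Working session

There is one attempt and no reset: what is moved stays moved. The work goes in short steps, Python scripts to look and compute and a shell command to move; the robot and the scene stay as the last step left them, time stands still between calls to the robot, and variables do not carry over. Pictures are saved under pics/ and viewed, and the job is handed in when it is done.

```bash
ls; mkdir -p pics
python3 - <<'E'
from cell import status, read_camera, get_calibration, robot
import cv2,numpy as np
print(status.observe()); print(robot.tcp_to_tips)
for n in ["scene","top","wrist"]:
    s=status.observe()
    p,d=read_camera(n); cv2.imwrite(f"pics/{n}0.png",p[:,:,::-1]); np.savez(f"pics/{n}0.npz",p=p,d=d,tp=s["tool_pos"],tr=s["tool_rot"])
    print(n,get_calibration(n))
E
```

```text
pics
{'time': 0.0, 'qpos': array([ 1.17998325e+00,  3.42708472e-01,  1.52503086e+00,  1.01415940e-05,
        1.27538608e+00, -1.46044312e-01]), 'qvel': array([-0.00176352,  0.00057578,  0.00128362,  0.00037094, -0.00041833,
       -0.00089786]), 'joint_efforts': array([ 2.53778446e-03, -4.31245172e+01, -2.44224000e+01,  7.18813855e-02,
        5.58131863e-02, -9.41872986e-05]), 'tool_pos': array([0.12707458, 0.50899319, 0.24304751]), 'tool_rot': array([-1.57056368e+00,  1.51503180e-03,  1.32602477e+00]), 'contact_force': array([-0.40763458, -0.45576501, -0.19374234]), 'torque': array([-0.0255681 , -0.01310938,  0.01955606]), 'opening': 0.09204032889284881}
0.017
scene {'fx': 404.8099693674723, 'fy': 404.8099693674723, 'cx': 281.0897259852421, 'cy': 211.1996049335107, 'D': array([0.01407501, 0.        , 0.        , 0.        , 0.        ]), 'xyz': array([1.27890665, 0.70651734, 0.69040751]), 'rotation': array([-2.12780824,  0.00557097,  2.36468325])}
top {'fx': 406.8754053454677, 'fy': 406.8754053454677, 'cx': 278.998025644182, 'cy': 209.38128834028416, 'D': array([0.02341379, 0.        , 0.        , 0.        , 0.        ]), 'xyz': array([ 0.35684037, -0.01093945,  1.02845095]), 'rotation': array([-2.91352879,  0.0033415 , -1.57749038])}
wrist {'fx': 290.879513816489, 'fy': 290.879513816489, 'cx': 280.1789855797249, 'cy': 211.57757850020676, 'D': array([-0.06211636,  0.        ,  0.        ,  0.        ,  0.        ]), 'mount': array([[ 9.99999766e-01,  3.52091337e-04, -5.86960253e-04,
         4.79676448e-04],
       [ 6.64258970e-04, -2.92397908e-01,  9.56296514e-01,
        -1.40095651e-01],
       [ 1.65077769e-04, -9.56296680e-01, -2.92398073e-01,
         7.94101057e-02],
       [ 0.00000000e+00,  0.00000000e+00,  0.00000000e+00,
         1.00000000e+00]])}
```

View pics/scene0.png

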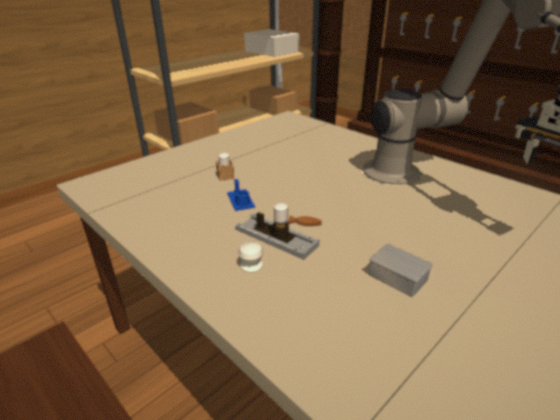

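View pics/top0.png

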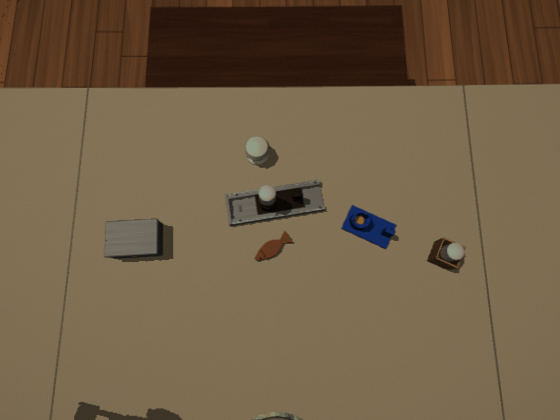

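View pics/wrist0.png

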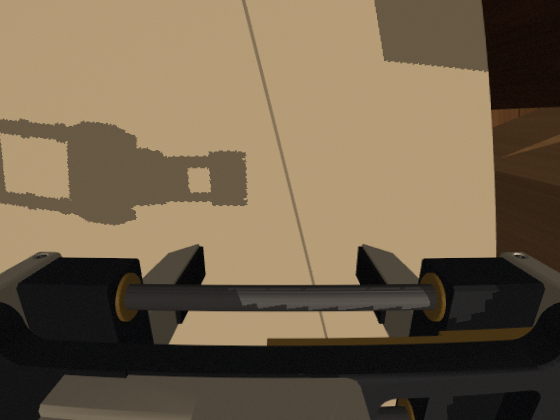

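```bash
cat > h.py <<'E'
import numpy as np,cv2
from scipy.spatial.transform import Rotation as Ro
from cell import get_calibration
def cam(n,tp=None,tr=None):
    c=get_calibration(n); K=np.array([[c["fx"],0,c["cx"]],[0,c["fy"],c["cy"]],[0,0,1]])
    if n=="wrist":
        T=np.eye(4);T[:3,:3]=Ro.from_euler("xyz",tr).as_matrix();T[:3,3]=tp
        M=T@c["mount"];R=M[:3,:3];t=M[:3,3]
    else: R=Ro.from_euler("xyz",c["rotation"]).as_matrix();t=np.array(c["xyz"])
    return K,c["D"],R,t
def ray(C,uv):
    K,D,R,t=C
    n=cv2.undistortPoints(np.array(uv,float).reshape(-1,1,2),K,D).reshape(-1,2)
    return np.c_[n,np.ones(len(n))]@R.T
def onplane(C,uv,z):
    r=ray(C,uv);t=C[3]
    return t+r*((z-t[2])/r[:,2:])
def proj(C,P):
    K,D,R,t=C
    rv=cv2.Rodrigues(R.T)[0]
    return cv2.projectPoints(np.array(P,float).reshape(-1,1,3),rv,-R.T@t,K,D)[0].reshape(-1,2)
def depthpts(C,d,uv):
    r=ray(C,uv);uv=np.array(uv,int);return C[3]+r*d[uv[:,1],uv[:,0]][:,None]
E
python3 - <<'E'
import cv2,numpy as np
a=np.load("pics/top0.npz")["p"]; b=np.load("pics/scene0.npz")["p"]
c=cv2.resize(a[165:265,210:350],(780,557),interpolation=cv2.INTER_CUBIC)
cv2.imwrite("pics/topc.png",np.clip(c.astype(float)*1.8,0,255).astype(np.uint8)[:,:,::-1])
c=cv2.resize(b[185:285,220:340],(720,600),interpolation=cv2.INTER_CUBIC)
cv2.imwrite("pics/scenec.png",np.clip(c.astype(float)*1.8,0,255).astype(np.uint8)[:,:,::-1])
E
```

```text
(no output)
```

View pics/topc.png

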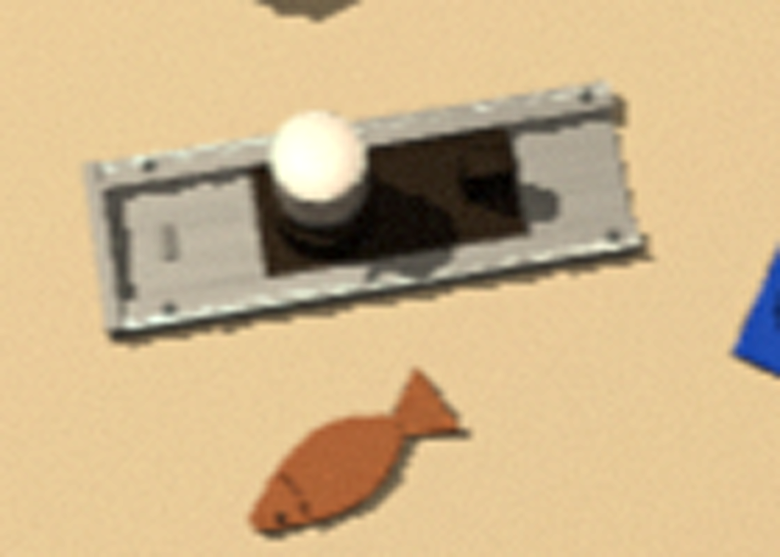

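View pics/scenec.png

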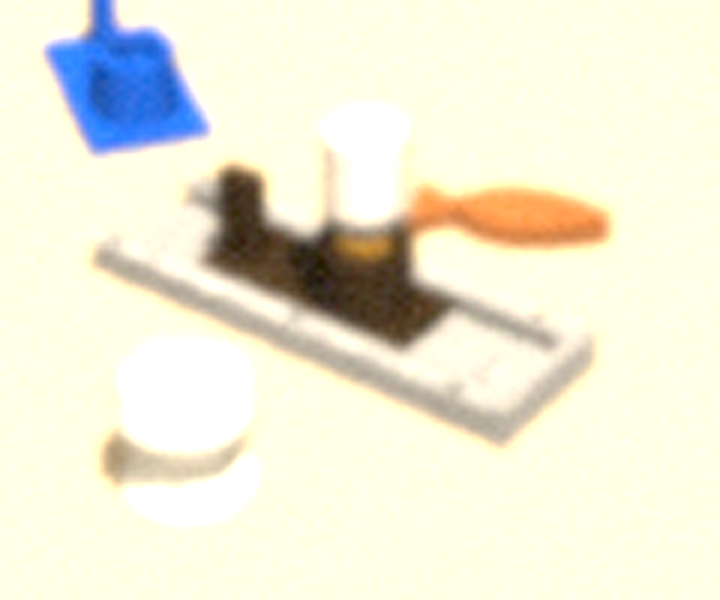

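Run:
```python
from h import *
C=cam("top");S=cam("scene");f=780/140
def t(p): return [(210+(x+.5)/f-.5,165+(y+.5)/f-.5) for x,y in p]
def s(p): return [(220+(x+.5)/6-.5,185+(y+.5)/6-.5) for x,y in p]
pr=lambda n,a:print(n,np.round(a,4).tolist())
r=onplane(C,t([(88,162),(112,330),(607,83),(640,240)]),.019); pr("rail",r)
ce=(r[0]+r[1])/2; oe=(r[2]+r[3])/2; d=ce-oe; pr("len",[np.linalg.norm(d[:2]),np.linalg.norm((r[0]-r[1])[:2]),np.linalg.norm((r[2]-r[3])[:2]),np.degrees(np.arctan2(d[1],d[0]))])
u=d/np.linalg.norm(d); pr("origin",[ce-u*.042, oe+u*.205])
ft=onplane(C,t([(250,170),(268,275),(513,128),(527,232)]),.014); pr("foot",ft)
pr("foot x along",[(p-(oe+u*.205))@u for p in ft])
# bulb top, dome
b=t([(320,145)]); pr("bulbtop", onplane(C,b,.006+.0235+.087))
tb=t([(482,168)]); pr("tab",onplane(C,tb,.062))
pr("scene rail",onplane(S,s([(502,428),(592,345),(97,245)]),.019))
z=np.load("pics/top0.npz");D=z["d"]
for n,p in [("bulb",(320,145)),("rail",(300,300)),("foot",(400,230)),("fish",(330,470)),("tab",(482,168)),("table",(100,450))]:
    pr(n,depthpts(C,D,np.round(t([p]))))
# bystander depth
for n,p in [("knob",(257,147)),("keybox",(135,230)),("spare",(455,250)),("blue",(390,231))]: pr(n,depthpts(C,D,[p]))
z=np.load("pics/scene0.npz");p,D=z["p"],z["d"]
for n,q in [("bulb",(365,160)),("tab",(242,172))]: pr("scene "+n,[depthpts(S,D,np.round(s([q])))])
w=(p.min(2)>150).astype(np.uint8); w=w[195:232,265:295]; ys,xs=np.where(w); print(xs.min()+265,xs.max()+265,ys.min()+195,ys.max()+195)
```

```text
rail [[0.6336, 0.1284, 0.019], [0.5546, 0.1157, 0.019], [0.6699, -0.112, 0.019], [0.5948, -0.125, 0.019]]
len [0.2436, 0.08, 0.0762, 99.0171]
origin [[0.6007, 0.0805, 0.019], [0.6002, 0.0839, 0.019]]
foot [[0.6306, 0.0539, 0.014], [0.5808, 0.0454, 0.014], [0.6499, -0.0682, 0.014], [0.6001, -0.0737, 0.014]]
foot x along [-0.0344, -0.0351, -0.1581, -0.1557]
bulbtop [[0.6135, 0.0182, 0.1165]]
tab [[0.6178, -0.0515, 0.062]]
scene rail [[0.642, 0.1375, 0.019], [0.5668, 0.1249, 0.019], [0.6771, -0.1032, 0.019]]
bulb [[0.6125, 0.0183, 0.117]]
rail [[0.5686, 0.0315, 0.0209]]
foot [[0.6012, -0.0143, 0.0138]]
fish [[0.4907, 0.0166, 0.0144]]
tab [[0.6168, -0.0512, 0.0632]]
table [[0.5036, 0.1212, -0.0003]]
knob [[0.742, 0.0451, 0.0656]]
keybox [[0.5335, 0.3389, 0.0583]]
spare [[0.4753, -0.4122, 0.093]]
blue [[0.5272, -0.2775, 0.0546]]
scene bulb [[[0.6258, 0.0334, 0.107]]]
scene tab [[[0.6213, -0.0556, 0.059]]]
274 287 203 219
```

The thing to slide is the black holder in the rail, with its bulb at top px (267,193) and its tab at (296,196). What could be mistaken for it or its bulb: the blue holder look-alike (365,225), the spare bulb in its carton (452,250) and the white door knob (257,148). The top crop confirms black holder + bulb in the steel rail. The closed end is on the left, towards +y. The holder is at about -67 mm.

```bash
cat > go.py <<'E'
import sys
from h import *
from cell import status
# usage: x y z yaw -> creep shift
def go(x,y,z,yaw):
    s=status.observe();R=Ro.from_euler("xyz",s["tool_rot"]).as_matrix()
    d=R.T@(np.array([x,y,z])-s["tool_pos"])
    T=Ro.from_euler("xyz",[-np.pi/2,0,yaw]).as_matrix()
    rv=Ro.from_matrix(R.T@T).as_rotvec()
    print("t",s["time"],"d",np.round(d,4),"rv",np.round(rv,4),"pos",np.round(s["tool_pos"],4),"rot",np.round(s["tool_rot"],4),"F",np.round(s["contact_force"],1),"open",round(s["opening"],4))
if __name__=="__main__": go(*map(float,sys.argv[1:5]))
E
python3 go.py 0.62 -0.055 0.2 0.157
```

```text
t 0.15 d [-0.4278  0.0436 -0.6149] rv [ 5.000e-04  1.169e+00 -1.100e-03] pos [0.1271 0.5091 0.2432] rot [-1.5706e+00  1.1000e-03  1.3260e+00] F [-0.5  0.3 -0.5] open 0.0922
```

```bash
python3 -m creep '[{"dx":-0.03,"dz":-0.04,"ry":0.1},{"dx":-0.06,"dz":-0.09,"ry":0.2},{"dx":-0.10,"dz":-0.14,"dy":0.01,"ry":0.35},{"dx":-0.13,"dz":-0.19,"dy":0.01,"ry":0.5},{"dx":-0.17,"dz":-0.24,"dy":0.02,"ry":0.65},{"dx":-0.20,"dz":-0.29,"dy":0.02,"ry":0.8},{"dx":-0.24,"dz":-0.34,"dy":0.03,"ry":0.95},{"dx":-0.28,"dz":-0.40,"dy":0.03,"ry":1.05},{"dx":-0.31,"dz":-0.45,"dy":0.04,"ry":1.169},{"dx":-0.35,"dz":-0.50,"dy":0.044,"ry":1.169},{"dx":-0.39,"dz":-0.55,"dy":0.044,"ry":1.169},{"dx":-0.428,"dz":-0.60,"dy":0.044,"ry":1.169},{"dx":-0.428,"dz":-0.615,"dy":0.044,"ry":1.169},{"dx":-0.428,"dz":-0.615,"dy":0.044,"ry":1.169},{"dx":-0.428,"dz":-0.615,"dy":0.044,"ry":1.169}]'
python3 go.py 0.62 -0.055 0.2 0.157
python3 - <<'E'
from cell import *
import cv2,numpy as np
s=status.observe();p,d=read_camera("wrist")
cv2.imwrite("pics/w1.png",np.clip(p*1.5,0,255).astype(np.uint8)[:,:,::-1]);np.savez("pics/w1.npz",p=p,d=d,tp=s["tool_pos"],tr=s["tool_rot"])
E
```

```text
t 0.15 d [-0.4278  0.0436 -0.6149] rv [ 5.000e-04  1.169e+00 -1.100e-03] pos [0.1271 0.5091 0.2432] rot [-1.5706e+00  1.1000e-03  1.3260e+00] F [-0.5  0.3 -0.5] open 0.0922invalid input at $[0]: expected keys dx, dy, dz, rx, ry, rz, gripper
```

View pics/w1.png

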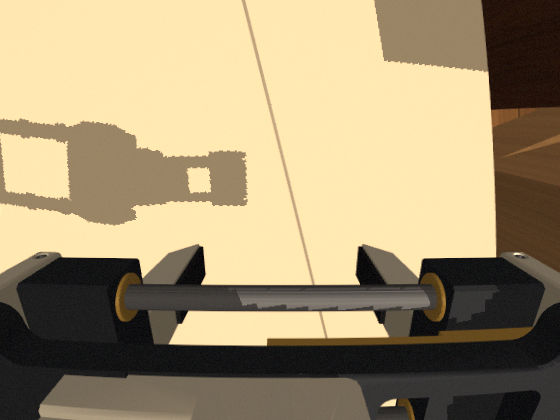

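All seven keys are needed in each row, so I'll resend it in full.

```bash
python3 -m creep '[{"dx":-0.03,"dy":0,"dz":-0.04,"rx":0,"ry":0.1,"rz":0,"gripper":1},{"dx":-0.06,"dy":0,"dz":-0.09,"rx":0,"ry":0.2,"rz":0,"gripper":1},{"dx":-0.10,"dy":0.01,"dz":-0.14,"rx":0,"ry":0.35,"rz":0,"gripper":1},{"dx":-0.13,"dy":0.01,"dz":-0.19,"rx":0,"ry":0.5,"rz":0,"gripper":1},{"dx":-0.17,"dy":0.02,"dz":-0.24,"rx":0,"ry":0.65,"rz":0,"gripper":1},{"dx":-0.20,"dy":0.02,"dz":-0.29,"rx":0,"ry":0.8,"rz":0,"gripper":1},{"dx":-0.24,"dy":0.03,"dz":-0.34,"rx":0,"ry":0.95,"rz":0,"gripper":1},{"dx":-0.28,"dy":0.03,"dz":-0.40,"rx":0,"ry":1.05,"rz":0,"gripper":1},{"dx":-0.31,"dy":0.04,"dz":-0.45,"rx":0,"ry":1.169,"rz":0,"gripper":1},{"dx":-0.35,"dy":0.044,"dz":-0.50,"rx":0,"ry":1.169,"rz":0,"gripper":1},{"dx":-0.39,"dy":0.044,"dz":-0.55,"rx":0,"ry":1.169,"rz":0,"gripper":1},{"dx":-0.428,"dy":0.044,"dz":-0.60,"rx":0,"ry":1.169,"rz":0,"gripper":1},{"dx":-0.428,"dy":0.044,"dz":-0.615,"rx":0,"ry":1.169,"rz":0,"gripper":1},{"dx":-0.428,"dy":0.044,"dz":-0.615,"rx":0,"ry":1.169,"rz":0,"gripper":1},{"dx":-0.428,"dy":0.044,"dz":-0.615,"rx":0,"ry":1.169,"rz":0,"gripper":1}]'
python3 go.py 0.62 -0.055 0.2 0.157
python3 - <<'E'
from cell import *
import cv2,numpy as np
s=status.observe();p,d=read_camera("wrist")
cv2.imwrite("pics/w2.png",np.clip(p*1.5,0,255).astype(np.uint8)[:,:,::-1]);np.savez("pics/w2.npz",p=p,d=d,tp=s["tool_pos"],tr=s["tool_rot"])
E
```

```text
time: 2.08
tool_pos: [0.6193, -0.0541, 0.1993]
tool_rot: [-1.57, 0.001, 0.157]
contact_force: [-0.1, -0.6, 0.6]
opening: 0.0918
t 2.075 d [ 0.0005 -0.0007 -0.001 ] rv [-0.0009  0.0005 -0.0013] pos [ 0.6193 -0.0541  0.1993] rot [-1.5699e+00  1.3000e-03  1.5750e-01] F [-0.1 -0.6  0.6] open 0.0918
```

View pics/w2.png

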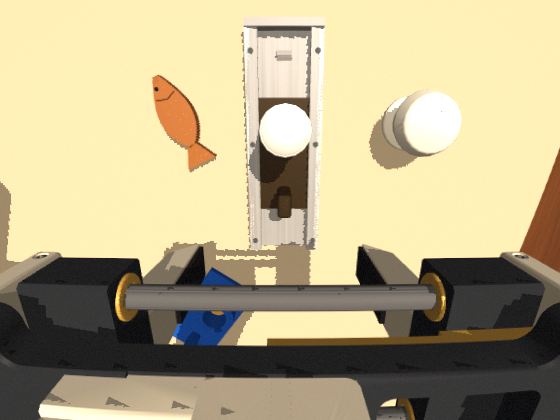

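Run:
```python
import cv2,numpy as np
a=np.load("pics/w2.npz")["p"]
c=cv2.resize(a[170:260,235:335],(660,594),interpolation=cv2.INTER_CUBIC)
cv2.imwrite("pics/w2c.png",np.clip(c.astype(float)*2.5,0,255).astype(np.uint8)[:,:,::-1])
```

```text
(no output)
```

View pics/w2c.png

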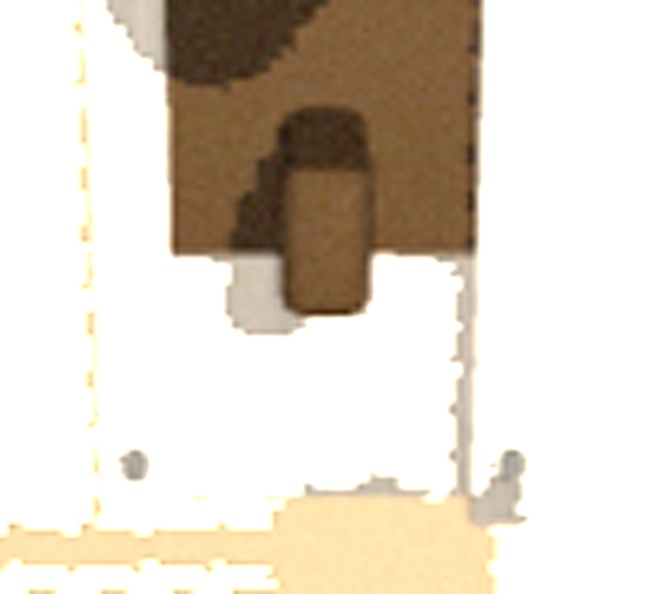

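Run:
```python
from h import *
z=np.load("pics/w2.npz");C=cam("wrist",z["tp"],z["tr"]);p=z["p"]
cr=lambda x,y:(235+(x+.5)/6.6-.5,170+(y+.5)/6.6-.5)
pr=lambda n,a:print(n,np.round(a,4).tolist())
pts=onplane(C,[cr(284,170),cr(371,170),cr(284,316),cr(371,316),cr(328,243)],.062);pr("tab",pts)
pr("tabdepth",depthpts(C,z["d"],[(284,206)]))
# foot rear and front edge
pr("footrear",onplane(C,[cr(172,253),cr(472,253)],.014)); pr("footfront",onplane(C,[(259,97),(308,98)],.014))
pr("closed end",onplane(C,[(244,20),(324,19)],.019)); 
# bulb blob
m=(p.min(2)>140).astype(np.uint8);m[:, :262]=0;m[:,310:]=0;m[:100]=0;m[165:]=0
n,l,st,ce=cv2.connectedComponentsWithStats(m)
for i in range(1,n):
  if st[i,4]>300: print(st[i],ce[i]); pr("b",onplane(C,[ce[i]],.113))
c=p[85:175,240:330];cv2.imwrite("pics/b.png",cv2.resize(c,(540,540),interpolation=cv2.INTER_CUBIC)[:,:,::-1])
```

```text
tab [[0.6148, -0.0432, 0.062], [0.6276, -0.0412, 0.062], [0.6183, -0.0657, 0.062], [0.6314, -0.0637, 0.062], [0.6231, -0.0533, 0.062]]
tabdepth [[0.6228, -0.0532, 0.0612]]
footrear [[0.599, -0.0729, 0.014], [0.6513, -0.0645, 0.014]]
footfront [[0.5803, 0.0475, 0.014], [0.6315, 0.0546, 0.014]]
closed end [[0.5559, 0.1168, 0.019], [0.6334, 0.1301, 0.019]]
[ 262  103   48   52 1968] [285.69512195 128.35670732]
b [[0.6114, 0.0214, 0.113]]
```

View pics/b.png

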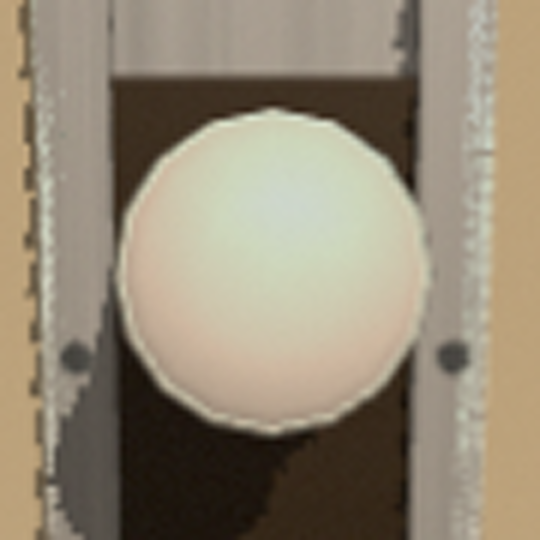

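```bash
python3 go.py 0.623 -0.0535 0.045 0.157
```

```text
t 2.125 d [ 0.0038  0.1546 -0.0003] rv [-0.0006  0.0011 -0.0008] pos [ 0.6193 -0.0539  0.1996] rot [-1.5702e+00  8.0000e-04  1.5810e-01] F [-0.9 -0.3 -0.1] open 0.0918
```

```bash
python3 -m creep '[{"dx":0.004,"dy":0.03,"dz":0,"rx":0,"ry":0,"rz":0,"gripper":0.6},{"dx":0.004,"dy":0.07,"dz":0,"rx":0,"ry":0,"rz":0,"gripper":0.6},{"dx":0.004,"dy":0.11,"dz":0,"rx":0,"ry":0,"rz":0,"gripper":0.6},{"dx":0.004,"dy":0.14,"dz":0,"rx":0,"ry":0,"rz":0,"gripper":0.6},{"dx":0.004,"dy":0.154,"dz":0,"rx":0,"ry":0,"rz":0,"gripper":0.6},{"dx":0.004,"dy":0.154,"dz":0,"rx":0,"ry":0,"rz":0,"gripper":0.6},{"dx":0.004,"dy":0.154,"dz":0,"rx":0,"ry":0,"rz":0,"gripper":0.1},{"dx":0.004,"dy":0.154,"dz":0,"rx":0,"ry":0,"rz":0,"gripper":0},{"dx":0.004,"dy":0.154,"dz":0,"rx":0,"ry":0,"rz":0,"gripper":0},{"dx":0.004,"dy":0.154,"dz":0,"rx":0,"ry":0,"rz":0,"gripper":0},{"dx":0.004,"dy":0.154,"dz":0,"rx":0,"ry":0,"rz":0,"gripper":0},{"dx":0.004,"dy":0.154,"dz":0,"rx":0,"ry":0,"rz":0,"gripper":0}]' 30
python3 go.py 0.623 -0.0535 0.045 0.157
```

```text
time: 3.62
tool_pos: [0.6238, -0.0544, 0.0459]
tool_rot: [-1.571, 0.001, 0.157]
contact_force: [-3.2, -0.7, 3.0]
opening: 0.0137
t 3.625 d [-0.0007  0.0009  0.001 ] rv [ 0.      0.0003 -0.0006] pos [ 0.6238 -0.0544  0.0459] rot [-1.5708e+00  6.0000e-04  1.5730e-01] F [-3.2 -0.7  3. ] open 0.0137
```

```bash
python3 -m creep '[{"dx":0,"dy":0,"dz":0.008,"rx":0,"ry":0,"rz":0,"gripper":0},{"dx":0,"dy":0,"dz":0.016,"rx":0,"ry":0,"rz":0,"gripper":0},{"dx":0,"dy":0,"dz":0.024,"rx":0,"ry":0,"rz":0,"gripper":0},{"dx":0,"dy":0,"dz":0.032,"rx":0,"ry":0,"rz":0,"gripper":0},{"dx":0,"dy":0,"dz":0.040,"rx":0,"ry":0,"rz":0,"gripper":0},{"dx":0,"dy":0,"dz":0.048,"rx":0,"ry":0,"rz":0,"gripper":0},{"dx":0,"dy":0,"dz":0.054,"rx":0,"ry":0,"rz":0,"gripper":0},{"dx":0,"dy":0,"dz":0.058,"rx":0,"ry":0,"rz":0,"gripper":0},{"dx":0,"dy":0,"dz":0.062,"rx":0,"ry":0,"rz":0,"gripper":0},{"dx":0,"dy":0,"dz":0.062,"rx":0,"ry":0,"rz":0,"gripper":0}]'
python3 go.py 0.623 -0.0535 0.045 0.157
```

```text
time: 4.88
tool_pos: [0.6144, 0.0078, 0.0459]
tool_rot: [-1.57, -0.0, 0.157]
contact_force: [0.3, -0.1, 4.4]
opening: 0.0138
t 4.875 d [-0.0011  0.0008 -0.0619] rv [-0.0009  0.0002  0.0002] pos [0.6144 0.0078 0.0459] rot [-1.5699e+00 -2.0000e-04  1.5720e-01] F [ 0.3 -0.1  4.4] open 0.0138
```

```bash
python3 -m creep '[{"dx":0,"dy":0,"dz":0.001,"rx":0,"ry":0,"rz":0,"gripper":0},{"dx":0,"dy":0,"dz":0.002,"rx":0,"ry":0,"rz":0,"gripper":0},{"dx":0,"dy":0,"dz":0.003,"rx":0,"ry":0,"rz":0,"gripper":0}]'
python3 - <<'E'
from cell import *
import cv2,numpy as np
s=status.observe();p,d=read_camera("wrist")
cv2.imwrite("pics/w3.png",np.clip(p*1.5,0,255).astype(np.uint8)[:,:,::-1]);np.savez("pics/w3.npz",p=p,d=d,tp=s["tool_pos"],tr=s["tool_rot"])
E
```

```text
time: 5.25
tool_pos: [0.6142, 0.0091, 0.0459]
tool_rot: [-1.572, -0.0, 0.157]
contact_force: [1.4, -6.0, 3.9]
opening: 0.0137
```

View pics/w3.png

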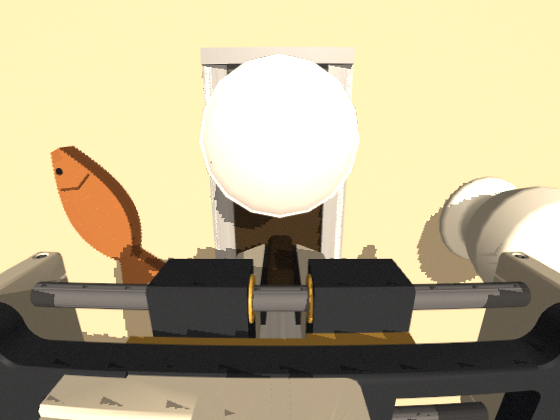

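```bash
python3 -m creep '[{"dx":0,"dy":0,"dz":0.001,"rx":0,"ry":0,"rz":0,"gripper":0},{"dx":0,"dy":0,"dz":0.002,"rx":0,"ry":0,"rz":0,"gripper":0},{"dx":0,"dy":0,"dz":0.003,"rx":0,"ry":0,"rz":0,"gripper":0},{"dx":0,"dy":0,"dz":0.003,"rx":0,"ry":0,"rz":0,"gripper":0}]'
```

```text
time: 5.8
tool_pos: [0.6138, 0.0118, 0.0459]
tool_rot: [-1.572, -0.001, 0.157]
contact_force: [0.2, -7.5, 3.9]
opening: 0.0138
```

```bash
python3 -m creep '[{"dx":0,"dy":0,"dz":0.001,"rx":0,"ry":0,"rz":0,"gripper":0},{"dx":0,"dy":0,"dz":0.002,"rx":0,"ry":0,"rz":0,"gripper":0},{"dx":0,"dy":0,"dz":0.003,"rx":0,"ry":0,"rz":0,"gripper":0},{"dx":0,"dy":0,"dz":0.003,"rx":0,"ry":0,"rz":0,"gripper":0}]'
```

```text
time: 6.3
tool_pos: [0.6138, 0.012, 0.0462]
tool_rot: [-1.576, -0.001, 0.157]
contact_force: [0.5, -18.3, 4.6]
opening: 0.0138
```

```bash
python3 -m creep '[{"dx":0,"dy":0,"dz":-0.002,"rx":0,"ry":0,"rz":0,"gripper":0},{"dx":0,"dy":0,"dz":-0.004,"rx":0,"ry":0,"rz":0,"gripper":0},{"dx":0,"dy":0,"dz":-0.004,"rx":0,"ry":0,"rz":0,"gripper":0}]'
```

```text
time: 6.68
tool_pos: [0.6137, 0.0118, 0.0458]
tool_rot: [-1.571, -0.0, 0.157]
contact_force: [0.8, -4.0, 4.8]
opening: 0.0141
```

```bash
python3 -m creep '[{"dx":0,"dy":0,"dz":-0.002,"rx":0,"ry":0,"rz":0,"gripper":0},{"dx":0,"dy":0,"dz":-0.003,"rx":0,"ry":0,"rz":0,"gripper":0},{"dx":0,"dy":0,"dz":-0.003,"rx":0,"ry":0,"rz":0,"gripper":0}]'
```

```text
time: 7.05
tool_pos: [0.6138, 0.0112, 0.0459]
tool_rot: [-1.568, -0.0, 0.157]
contact_force: [-0.1, 5.8, 6.4]
opening: 0.0139
```

```bash
python3 -m creep '[{"dx":0,"dy":0,"dz":-0.001,"rx":0,"ry":0,"rz":0,"gripper":0},{"dx":0,"dy":0,"dz":-0.002,"rx":0,"ry":0,"rz":0,"gripper":0},{"dx":0,"dy":0,"dz":-0.002,"rx":0,"ry":0,"rz":0,"gripper":0}]'
```

```text
time: 7.42
tool_pos: [0.614, 0.0093, 0.0459]
tool_rot: [-1.568, 0.0, 0.158]
contact_force: [-1.3, 6.9, 5.7]
opening: 0.014
```

```bash
python3 -m creep '[{"dx":0,"dy":0,"dz":-0.001,"rx":0,"ry":0,"rz":0,"gripper":0},{"dx":0,"dy":0,"dz":-0.002,"rx":0,"ry":0,"rz":0,"gripper":0},{"dx":0,"dy":0,"dz":-0.002,"rx":0,"ry":0,"rz":0,"gripper":0}]'
```

```text
time: 7.8
tool_pos: [0.6143, 0.0074, 0.0458]
tool_rot: [-1.568, 0.0, 0.158]
contact_force: [-1.2, 6.2, 5.7]
opening: 0.0136
```

Run:
```python
from cell import *
import cv2,numpy as np
o=[]
for n,(r0,c0) in {"top":(165,200),"scene":(190,230)}.items():
    p,d=read_camera(n);np.savez(f"pics/{n}1.npz",p=p,d=d)
    c=cv2.resize(p[r0:r0+90,c0:c0+120],(800,600),interpolation=cv2.INTER_CUBIC)
    cv2.imwrite(f"pics/{n}1c.png",np.clip(c.astype(float)*1.6,0,255).astype(np.uint8)[:,:,::-1])
```

```text
(no output)
```

View pics/top1c.png

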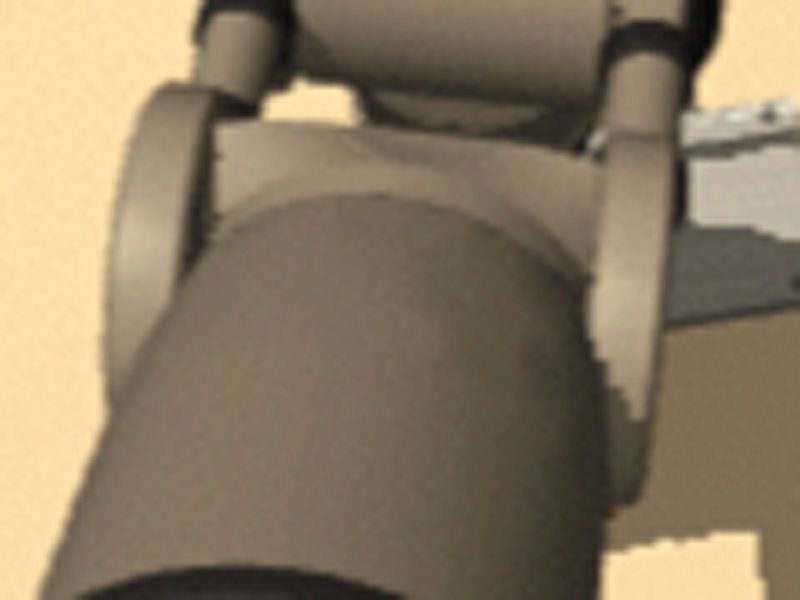

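View pics/scene1c.png

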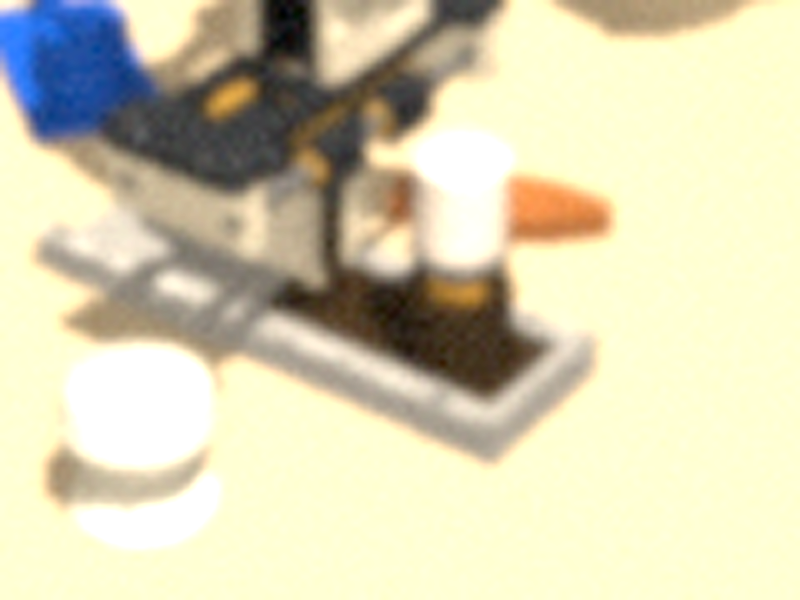

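```bash
python3 -m creep '[{"dx":0,"dy":0,"dz":0.003,"rx":0,"ry":0,"rz":0,"gripper":0},{"dx":0,"dy":0,"dz":0.006,"rx":0,"ry":0,"rz":0,"gripper":0},{"dx":0,"dy":0,"dz":0.009,"rx":0,"ry":0,"rz":0,"gripper":0},{"dx":0,"dy":0,"dz":0.011,"rx":0,"ry":0,"rz":0,"gripper":0},{"dx":0,"dy":0,"dz":0.011,"rx":0,"ry":0,"rz":0,"gripper":0}]'
```

```text
time: 8.52
tool_pos: [0.6139, 0.012, 0.0463]
tool_rot: [-1.576, -0.001, 0.157]
contact_force: [-0.4, -18.4, 5.1]
opening: 0.0135
```

```bash
python3 -m creep '[{"dx":0,"dy":0,"dz":-0.003,"rx":0,"ry":0,"rz":0,"gripper":0},{"dx":0,"dy":0,"dz":-0.006,"rx":0,"ry":0,"rz":0,"gripper":0},{"dx":0,"dy":0,"dz":-0.009,"rx":0,"ry":0,"rz":0,"gripper":0},{"dx":0,"dy":0,"dz":-0.011,"rx":0,"ry":0,"rz":0,"gripper":0},{"dx":0,"dy":0,"dz":-0.011,"rx":0,"ry":0,"rz":0,"gripper":0}]'
```

```text
time: 9.15
tool_pos: [0.6144, 0.0073, 0.0459]
tool_rot: [-1.568, 0.0, 0.157]
contact_force: [-0.9, 5.5, 6.3]
opening: 0.0139
```

```bash
python3 -m creep '[{"dx":0,"dy":0,"dz":-0.002,"rx":0,"ry":0,"rz":0,"gripper":0},{"dx":0,"dy":0,"dz":-0.002,"rx":0,"ry":0,"rz":0,"gripper":0}]'
```

```text
time: 9.4
tool_pos: [0.6145, 0.006, 0.0459]
tool_rot: [-1.567, 0.0, 0.157]
contact_force: [-1.3, 9.3, 7.4]
opening: 0.0137
```

```bash
python3 -m creep '[{"dx":0,"dy":0,"dz":-0.002,"rx":0,"ry":0,"rz":0,"gripper":0},{"dx":0,"dy":0,"dz":-0.002,"rx":0,"ry":0,"rz":0,"gripper":0}]'
```

```text
time: 9.65
tool_pos: [0.6148, 0.0043, 0.0459]
tool_rot: [-1.566, 0.0, 0.157]
contact_force: [-1.6, 8.9, 7.5]
opening: 0.0137
```

Run:
```python
from cell import *
from h import *
s=status.observe();p,d=read_camera("wrist")
cv2.imwrite("pics/w4.png",np.clip(p*1.5,0,255).astype(np.uint8)[:,:,::-1]);np.savez("pics/w4.npz",p=p,d=d,tp=s["tool_pos"],tr=s["tool_rot"])
for f in ("w3","w4"):
    z=np.load(f"pics/{f}.npz");p=z["p"];print(f,z["tp"])
    m=(p.min(2)>135).astype(np.uint8);m[:,:195]=0;m[:,365:]=0;m[:52]=0;m[225:]=0
    n,l,st,ce=cv2.connectedComponentsWithStats(m)
    i=1+st[1:,4].argmax();print(st[i],ce[i])
    C=cam("wrist",z["tp"],z["tr"]); print(onplane(C,[ce[i]],.115), onplane(C,[(280,47)],.019))
```

```text
w3 [0.61420969 0.00913955 0.04586673]
[  199    52   161   173 22222] [279.92691927 128.49621996]
[[0.60175453 0.08659587 0.115     ]] [[0.59560465 0.12580765 0.019     ]]
w4 [0.61477251 0.00433003 0.04589824]
[  199    52   161   173 21307] [281.72361196 131.60017835]
[[0.60291104 0.08078443 0.115     ]] [[0.5960196  0.12126877 0.019     ]]
```

View pics/w4.png

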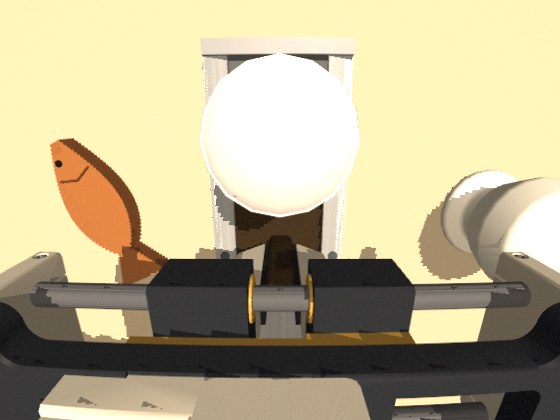

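Run:
```python
import cv2,numpy as np
a=np.load("pics/w4.npz")["p"]
c=cv2.resize(a[30:130,195:365],(800,470),interpolation=cv2.INTER_CUBIC)
cv2.imwrite("pics/w4c.png",np.clip(c.astype(float)*3,0,255).astype(np.uint8)[:,:,::-1])
```

```text
(no output)
```

View pics/w4c.png

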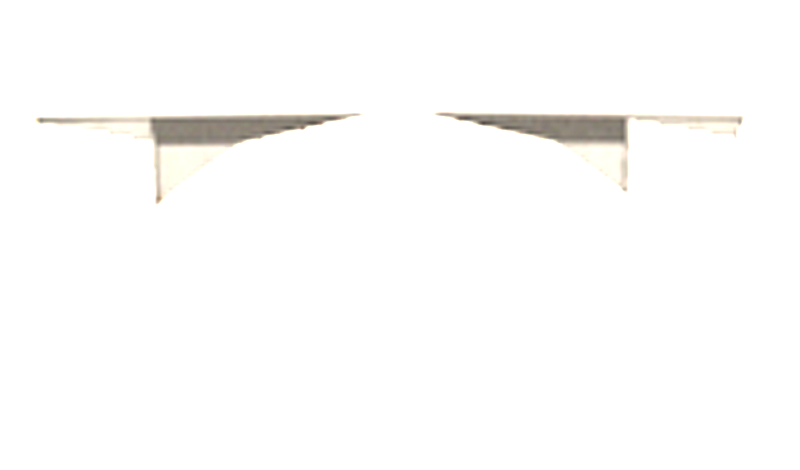

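Run:
```python
from h import *
z=np.load("pics/w4.npz");C=cam("wrist",z["tp"],z["tr"])
u=np.array([-.157,.988,0])
for uv,h in [((280,39),.019),((280,54),.019),((203,39),.019),((228.3,72.3),.006),((228.3,60.5),.006),((328,69.5),.006),((228.3,72.3),.014)]:
    P=onplane(C,[uv],h)[0]; print(uv,np.round(P,4),"along",round((P-[.6007,.082,0])@u,4))
for v in (48,52,56,60,64,68,71):print(v,np.round(depthpts(C,z["d"],[(230,v)])[0],4))
```

```text
(280, 39) [0.5954 0.1251 0.019 ] along 0.0434
(280, 54) [0.5966 0.1179 0.019 ] along 0.0361
(203, 39) [0.5557 0.1192 0.019 ] along 0.0438
(228.3, 72.3) [0.5683 0.1065 0.006 ] along 0.0293
(228.3, 60.5) [0.5675 0.1128 0.006 ] along 0.0356
(328, 69.5) [0.6245 0.117  0.006 ] along 0.0308
(228.3, 72.3) [0.5698 0.1055 0.014 ] along 0.028
48 [0.5708 0.1162 0.0223]
52 [0.5709 0.1144 0.0217]
56 [0.57   0.1136 0.0152]
60 [0.5687 0.113  0.007 ]
64 [0.5687 0.1112 0.0057]
68 [0.5688 0.1092 0.0048]
71 [0.5707 0.1062 0.0143]
```

```bash
C='"dx":0,"dy":0,"rx":0,"ry":0,"rz":0,"gripper":0'
python3 -m creep '[{"dx":0,"dy":0,"dz":0.003,"rx":0,"ry":0,"rz":0,"gripper":0}]'
python3 -m creep '[{"dx":0,"dy":0,"dz":0.0015,"rx":0,"ry":0,"rz":0,"gripper":0}]'
python3 -m creep '[{"dx":0,"dy":0,"dz":0.0015,"rx":0,"ry":0,"rz":0,"gripper":0}]'
python3 -m creep '[{"dx":0,"dy":0,"dz":0.0015,"rx":0,"ry":0,"rz":0,"gripper":0}]'
python3 -m creep '[{"dx":0,"dy":0,"dz":0.0015,"rx":0,"ry":0,"rz":0,"gripper":0}]'
python3 -m creep '[{"dx":0,"dy":0,"dz":0.0015,"rx":0,"ry":0,"rz":0,"gripper":0}]'
python3 -m creep '[{"dx":0,"dy":0,"dz":0.0015,"rx":0,"ry":0,"rz":0,"gripper":0}]'
python3 -m creep '[{"dx":0,"dy":0,"dz":0.0015,"rx":0,"ry":0,"rz":0,"gripper":0}]'
python3 -m creep '[{"dx":0,"dy":0,"dz":0.0015,"rx":0,"ry":0,"rz":0,"gripper":0}]'
```

```text
time: 9.82
tool_pos: [0.6147, 0.0049, 0.0459]
tool_rot: [-1.571, 0.0, 0.158]
contact_force: [0.2, -4.9, 4.8]
opening: 0.0135
time: 9.95
tool_pos: [0.6147, 0.0056, 0.0458]
tool_rot: [-1.571, -0.0, 0.158]
contact_force: [-0.1, -5.9, 3.8]
opening: 0.0138
time: 10.07
tool_pos: [0.6146, 0.0067, 0.0459]
tool_rot: [-1.571, -0.0, 0.157]
contact_force: [0.8, -5.1, 4.8]
opening: 0.0136
time: 10.2
tool_pos: [0.6144, 0.008, 0.0459]
tool_rot: [-1.572, -0.0, 0.157]
contact_force: [0.9, -5.6, 4.0]
opening: 0.0139
time: 10.32
tool_pos: [0.6142, 0.0093, 0.0459]
tool_rot: [-1.572, -0.001, 0.157]
contact_force: [0.9, -6.2, 3.6]
opening: 0.0139
time: 10.45
tool_pos: [0.614, 0.0108, 0.0459]
tool_rot: [-1.572, -0.001, 0.157]
contact_force: [1.1, -6.4, 4.2]
opening: 0.0142
time: 10.58
tool_pos: [0.6139, 0.0118, 0.0459]
tool_rot: [-1.572, -0.001, 0.157]
contact_force: [1.2, -12.2, 4.3]
opening: 0.014
time: 10.7
tool_pos: [0.6139, 0.0119, 0.046]
tool_rot: [-1.575, -0.001, 0.157]
contact_force: [1.6, -16.9, 5.2]
opening: 0.0139
time: 10.82
tool_pos: [0.6139, 0.0121, 0.0462]
tool_rot: [-1.576, -0.001, 0.157]
contact_force: [0.0, -22.9, 6.5]
opening: 0.0136
```

```bash
python3 -m creep '[{"dx":0,"dy":0,"dz":-0.004,"rx":0,"ry":0,"rz":0,"gripper":0},{"dx":0,"dy":0,"dz":-0.004,"rx":0,"ry":0,"rz":0,"gripper":0}]'
python3 -m creep '[{"dx":0,"dy":0,"dz":0,"rx":0,"ry":0,"rz":0,"gripper":0.6},{"dx":0,"dy":0,"dz":0,"rx":0,"ry":0,"rz":0,"gripper":0.7},{"dx":0,"dy":0,"dz":0,"rx":0,"ry":0,"rz":0,"gripper":0.8},{"dx":0,"dy":-0.03,"dz":-0.005,"rx":0,"ry":0,"rz":0,"gripper":0.8},{"dx":0,"dy":-0.08,"dz":-0.01,"rx":0,"ry":0,"rz":0,"gripper":0.8},{"dx":0,"dy":-0.12,"dz":-0.01,"rx":0,"ry":0,"rz":0,"gripper":0.8},{"dx":0,"dy":-0.154,"dz":-0.01,"rx":0,"ry":0,"rz":0,"gripper":0.8},{"dx":0,"dy":-0.154,"dz":-0.01,"rx":0,"ry":0,"rz":0,"gripper":0.8},{"dx":0,"dy":-0.154,"dz":-0.01,"rx":0,"ry":0,"rz":0,"gripper":0.8}]'
python3 - <<'E'
from cell import *
import cv2,numpy as np
s=status.observe();print(s["tool_pos"],s["tool_rot"]);p,d=read_camera("wrist")
cv2.imwrite("pics/w5.png",np.clip(p*1.5,0,255).astype(np.uint8)[:,:,::-1]);np.savez("pics/w5.npz",p=p,d=d,tp=s["tool_pos"],tr=s["tool_rot"])
c=cv2.resize(p[40:220,200:380],(590,590),interpolation=cv2.INTER_CUBIC)
cv2.imwrite("pics/w5c.png",np.clip(c.astype(float)*1.5,0,255).astype(np.uint8)[:,:,::-1])
E
```

```text
time: 11.08
tool_pos: [0.6138, 0.0117, 0.0458]
tool_rot: [-1.571, -0.0, 0.157]
contact_force: [0.9, -4.0, 4.6]
opening: 0.0139
time: 12.2
tool_pos: [0.6146, 0.0022, 0.1987]
tool_rot: [-1.57, 0.002, 0.157]
contact_force: [-0.3, -0.1, 0.2]
opening: 0.0734
[0.61458398 0.00222663 0.19866601] [-1.57013181  0.0016462   0.1571664 ]
```

View pics/w5.png

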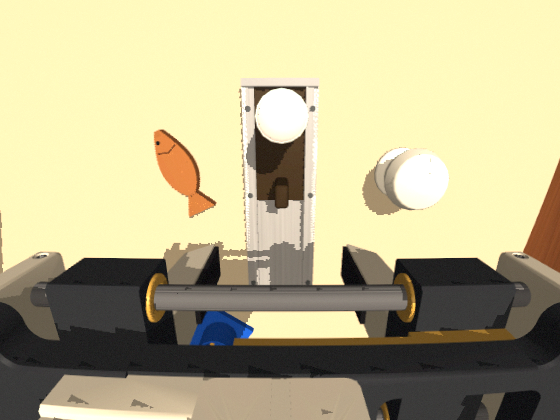

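View pics/w5c.png

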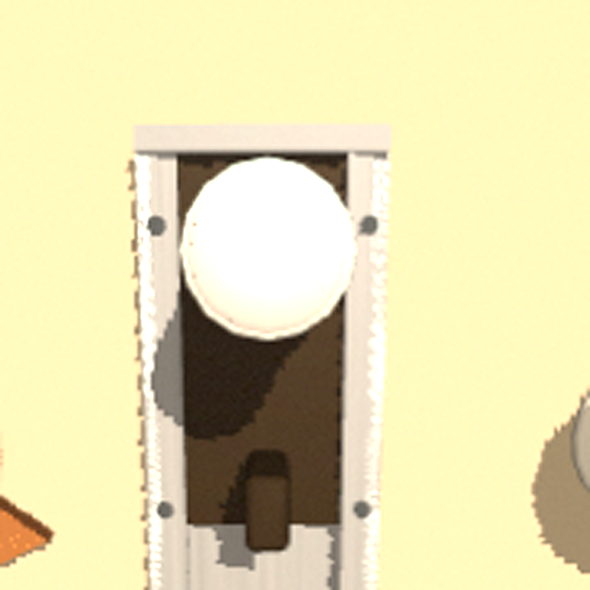

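```bash
python3 - <<'E'
from h import *
z=np.load("pics/w5.npz");C=cam("wrist",z["tp"],z["tr"]);s=590/180
u=np.array([-.157,.988,0])
cr=lambda x,y:(200+(x+.5)/s-.5,40+(y+.5)/s-.5)
pr=lambda n,a:print(n,np.round(a,4).tolist())
print("cam",C[3])
pr("bulb",onplane(C,[cr(269,248),cr(181,248),cr(357,248),cr(269,157),cr(269,340)],.1135))
pr("tab",onplane(C,[cr(267,512)],.062))
pr("rearfoot",onplane(C,[cr(187,523),cr(340,524)],.014))
pr("wall",onplane(C,[cr(135,126),cr(390,126),cr(178,154),cr(346,154)],.019))
pr("depth",depthpts(C,z["d"],[(282,116),(282,197)]))
E
python3 go.py 0.602 0.087 0.2 0.157
```

```text
cam [0.6022122  0.08078835 0.33881316]
bulb [[0.6022, 0.0866, 0.1135], [0.5825, 0.0835, 0.1135], [0.6218, 0.0897, 0.1135], [0.5991, 0.1057, 0.1135], [0.6054, 0.0664, 0.1135]]
tab [[0.6135, 0.0133, 0.062]]
rearfoot [[0.5883, -0.0067, 0.014], [0.6415, 0.0014, 0.014]]
wall [[0.5551, 0.1188, 0.019], [0.6336, 0.1313, 0.019], [0.5695, 0.1127, 0.019], [0.6215, 0.1209, 0.019]]
depth [[0.6024, 0.086, 0.1187], [0.6146, 0.0119, 0.0603]]
t 12.25 d [ 0.001  -0.0018  0.0857] rv [-0.0009  0.0001 -0.0027] pos [0.6144 0.0022 0.1981] rot [-1.5699  0.0027  0.1571] F [ 0.5  0.6 -0.6] open 0.0736
```

```bash
python3 -m creep '[{"dx":0.001,"dy":-0.002,"dz":0.04,"rx":0,"ry":0,"rz":0,"gripper":0.8},{"dx":0.001,"dy":-0.002,"dz":0.085,"rx":0,"ry":0,"rz":0,"gripper":0.8},{"dx":0.001,"dy":-0.002,"dz":0.085,"rx":0,"ry":0,"rz":0,"gripper":0.8},{"dx":0.001,"dy":0.03,"dz":0.085,"rx":0,"ry":0,"rz":0,"gripper":0.8},{"dx":0.001,"dy":0.07,"dz":0.085,"rx":0,"ry":0,"rz":0,"gripper":0.8},{"dx":0.001,"dy":0.09,"dz":0.085,"rx":0,"ry":0,"rz":0,"gripper":0.8},{"dx":0.001,"dy":0.108,"dz":0.085,"rx":0,"ry":0,"rz":0,"gripper":0.8},{"dx":0.001,"dy":0.108,"dz":0.085,"rx":0,"ry":0,"rz":0,"gripper":0.8},{"dx":0.001,"dy":0.108,"dz":0.085,"rx":0,"ry":0,"rz":0,"gripper":0.8}]' 35
python3 go.py 0.602 0.0866 0.09 0.157
```

```text
time: 13.38
tool_pos: [0.6032, 0.0856, 0.0919]
tool_rot: [-1.571, -0.0, 0.157]
contact_force: [-0.1, -0.5, 1.0]
opening: 0.0736
t 13.375 d [-0.001   0.0019  0.0012] rv [ 0.0001 -0.0004  0.0001] pos [0.6032 0.0856 0.0919] rot [-1.5709e+00 -1.0000e-04  1.5660e-01] F [-0.1 -0.5  1. ] open 0.0736
```

Correct by about 1 mm, then close.

```bash
python3 -m creep '[{"dx":-0.001,"dy":0.002,"dz":0.001,"rx":0,"ry":0,"rz":0,"gripper":0.8},{"dx":-0.001,"dy":0.002,"dz":0.001,"rx":0,"ry":0,"rz":0,"gripper":0.5},{"dx":-0.001,"dy":0.002,"dz":0.001,"rx":0,"ry":0,"rz":0,"gripper":0.3},{"dx":-0.001,"dy":0.002,"dz":0.001,"rx":0,"ry":0,"rz":0,"gripper":0.2},{"dx":-0.001,"dy":0.002,"dz":0.001,"rx":0,"ry":0,"rz":0,"gripper":0.2},{"dx":-0.001,"dy":0.002,"dz":0.001,"rx":0,"ry":0,"rz":0,"gripper":0.2}]' 35
python3 go.py 0.602 0.0866 0.09 0.157
```

```text
time: 14.12
tool_pos: [0.6018, 0.087, 0.0898]
tool_rot: [-1.571, -0.0, 0.157]
contact_force: [-0.4, -0.6, -0.2]
opening: 0.0395
t 14.125 d [ 0.0001 -0.0002 -0.0004] rv [-0.0001  0.      0.0002] pos [0.6018 0.087  0.0898] rot [-1.5707e+00 -2.0000e-04  1.5700e-01] F [-0.4 -0.6 -0.2] open 0.0395
```

```bash
python3 -m creep '[{"dx":0,"dy":0.002,"dz":0,"rx":0,"ry":0,"rz":0,"gripper":0.2},{"dx":0,"dy":0.004,"dz":0,"rx":0,"ry":0,"rz":0,"gripper":0.2},{"dx":0,"dy":0.006,"dz":0,"rx":0,"ry":0,"rz":0,"gripper":0.2},{"dx":0,"dy":0.008,"dz":0,"rx":0,"ry":0,"rz":0,"gripper":0.2},{"dx":0,"dy":0.008,"dz":0,"rx":0,"ry":0,"rz":0,"gripper":0.2},{"dx":0,"dy":0.008,"dz":0,"rx":0,"ry":0,"rz":0,"gripper":0.2}]'
```

```text
time: 14.88
tool_pos: [0.6019, 0.087, 0.0823]
tool_rot: [-1.571, -0.001, 0.157]
contact_force: [-2.5, -0.3, 6.9]
opening: 0.0395
```

```bash
python3 -m creep '[{"dx":0,"dy":0,"dz":0,"rx":0,"ry":-0.1,"rz":0,"gripper":0.2},{"dx":0,"dy":0,"dz":0,"rx":0,"ry":-0.2,"rz":0,"gripper":0.2},{"dx":0,"dy":0,"dz":0,"rx":0,"ry":-0.3,"rz":0,"gripper":0.2},{"dx":0,"dy":0,"dz":0,"rx":0,"ry":-0.4,"rz":0,"gripper":0.2}]'
python3 - <<'E'
from cell import status
s=status.observe();print(s["torque"],s["tool_rot"])
E
```

```text
time: 15.38
tool_pos: [0.6026, 0.087, 0.0825]
tool_rot: [-1.572, -0.002, 0.56]
contact_force: [-0.8, 0.4, 6.3]
opening: 0.0398
[-0.11197719  0.15077236 -0.01834233] [-1.57184915 -0.00203911  0.56020259]
```

```bash
python3 -m creep '[{"dx":0,"dy":0,"dz":0,"rx":0,"ry":-0.1,"rz":0,"gripper":0.2},{"dx":0,"dy":0,"dz":0,"rx":0,"ry":-0.2,"rz":0,"gripper":0.2},{"dx":0,"dy":0,"dz":0,"rx":0,"ry":-0.3,"rz":0,"gripper":0.2},{"dx":0,"dy":0,"dz":0,"rx":0,"ry":-0.38,"rz":0,"gripper":0.2},{"dx":0,"dy":0,"dz":0,"rx":0,"ry":-0.42,"rz":0,"gripper":0.2},{"dx":0,"dy":0,"dz":0,"rx":0,"ry":-0.42,"rz":0,"gripper":0.2}]'
python3 - <<'E'
from cell import *
import cv2,numpy as np
s=status.observe();print(s["torque"],s["tool_rot"])
p,d=read_camera("wrist")
cv2.imwrite("pics/w6.png",np.clip(p*1.5,0,255).astype(np.uint8)[:,:,::-1])
E
```

```text
time: 16.12
tool_pos: [0.6022, 0.0868, 0.0824]
tool_rot: [-1.572, -0.001, 0.977]
contact_force: [-0.6, -0.5, 6.9]
opening: 0.0394
[-0.21468716  0.31816356  0.05192128] [-1.57209420e+00 -6.52372203e-04  9.77490483e-01]
```

View pics/w6.png

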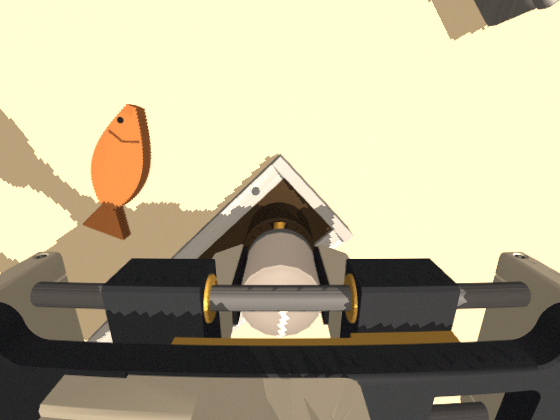

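The bulb is in the grip and the brass cap in the cup is visible at (280,225). The yaw has turned by 0.82 with little torque. Lift a little and check the force.

```bash
python3 -m creep '[{"dx":0,"dy":-0.004,"dz":0,"rx":0,"ry":0,"rz":0,"gripper":0.2},{"dx":0,"dy":-0.008,"dz":0,"rx":0,"ry":0,"rz":0,"gripper":0.2},{"dx":0,"dy":-0.012,"dz":0,"rx":0,"ry":0,"rz":0,"gripper":0.2},{"dx":0,"dy":-0.012,"dz":0,"rx":0,"ry":0,"rz":0,"gripper":0.2}]'
```

```text
time: 16.68
tool_pos: [0.6015, 0.087, 0.0935]
tool_rot: [-1.57, 0.0, 0.977]
contact_force: [0.0, -0.4, -0.4]
opening: 0.0398
```

```bash
python3 -m creep '[{"dx":0,"dy":-0.008,"dz":0,"rx":0,"ry":0,"rz":0,"gripper":0.2},{"dx":0,"dy":-0.016,"dz":0,"rx":0,"ry":0,"rz":0,"gripper":0.2},{"dx":0,"dy":-0.026,"dz":0,"rx":0,"ry":0,"rz":0,"gripper":0.2},{"dx":0,"dy":-0.04,"dz":0,"rx":0,"ry":0,"rz":0,"gripper":0.2},{"dx":0,"dy":-0.06,"dz":0,"rx":0,"ry":0,"rz":0,"gripper":0.2},{"dx":0,"dy":-0.08,"dz":0,"rx":0,"ry":0,"rz":0,"gripper":0.2},{"dx":0,"dy":-0.1,"dz":0,"rx":0,"ry":0,"rz":0,"gripper":0.2},{"dx":0,"dy":-0.112,"dz":0,"rx":0,"ry":0,"rz":0,"gripper":0.2},{"dx":0,"dy":-0.119,"dz":0,"rx":0,"ry":0,"rz":0,"gripper":0.2},{"dx":0,"dy":-0.119,"dz":0,"rx":0,"ry":0,"rz":0,"gripper":0.2},{"dx":0,"dy":-0.119,"dz":0,"rx":0,"ry":0,"rz":0,"gripper":0.2}]'
python3 - <<'E'
from cell import *
import cv2,numpy as np
s=status.observe()
p,d=read_camera("wrist");np.savez("pics/w7.npz",p=p,d=d,tp=s["tool_pos"],tr=s["tool_rot"])
cv2.imwrite("pics/w7.png",np.clip(p*1.5,0,255).astype(np.uint8)[:,:,::-1])
p,d=read_camera("scene");np.savez("pics/scene2.npz",p=p,d=d)
c=cv2.resize(p[160:280,210:370],(800,600),interpolation=cv2.INTER_CUBIC)
cv2.imwrite("pics/s2.png",c[:,:,::-1])
E
```

```text
time: 18.05
tool_pos: [0.6014, 0.0869, 0.212]
tool_rot: [-1.57, 0.001, 0.977]
contact_force: [0.1, 0.2, -1.5]
opening: 0.0399
```

View pics/w7.png

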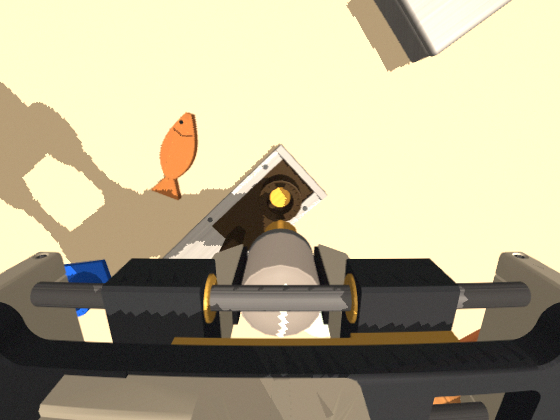

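View pics/s2.png

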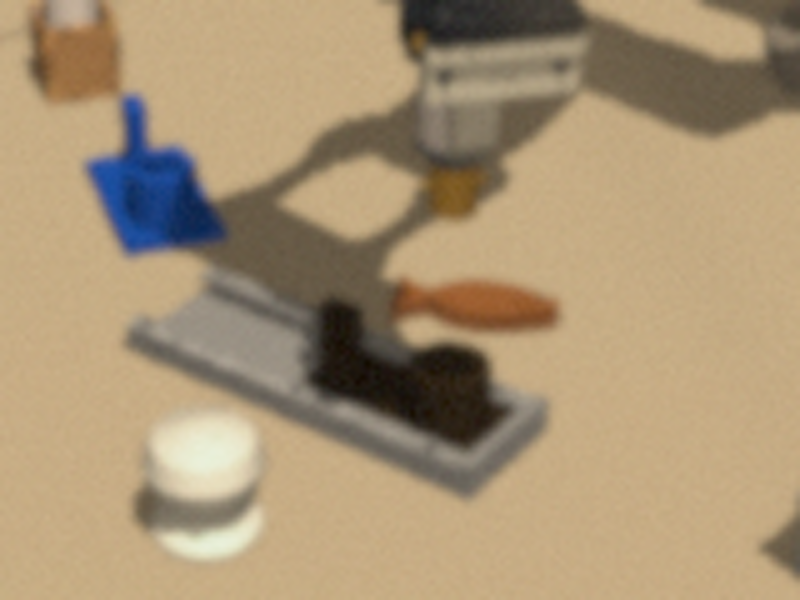

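Run:
```python
from h import *
z=np.load("pics/w7.npz");a=z["p"]
c=cv2.resize(a[135:255,205:335],(650,600),interpolation=cv2.INTER_CUBIC)
cv2.imwrite("pics/w7c.png",np.clip(c.astype(float)*2.5,0,255).astype(np.uint8)[:,:,::-1])
C=cam("wrist",z["tp"],z["tr"])
print(onplane(C,[(280,199)],.052))
```

```text
[[0.59973841 0.08795974 0.052     ]]
```

View pics/w7c.png

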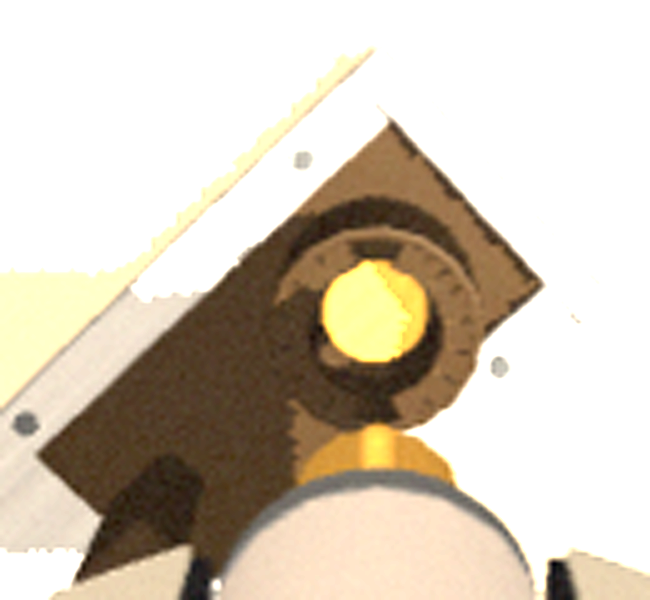

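```bash
python3 go.py 0.6015 0.087 0.212 0.977
python3 - <<'E'
from cell import robot
print(robot.hand_in())
E
```

```text
t 18.15 d [ 0.0001 -0.      0.    ] rv [-0.0012 -0.0001 -0.0007] pos [0.6014 0.0869 0.212 ] rot [-1.5696e+00  7.0000e-04  9.7690e-01] F [ 0.3 -0.  -0.6] open 0.0396
the job is handed in; nothing more can be done
None
```

I handed the job in at 18.2 s with the bulb out of its socket. The one thing I couldn't confirm is that the holder is latched, because the catch is hidden under the foot.

**What I did:**
- **Slide:** I pinched the finger tab and slid the holder about 67 mm, until it met the end stop.
- **Twist and lift:** I gripped the bulb, pressed it about 7.5 mm down, turned it 0.82 rad anticlockwise and lifted it straight out.

**Last checks:**
- **Bulb:** It is upright in the gripper. The opening reads 39.6 mm on the 40 mm bulb, and by tool height the cap is about 100 mm above the mouth. Sideways it is within about 2 mm of the socket axis I measured.
- **Holder:** The wrist picture shows the foot against the stop wall, so x is about +2 mm.
- **Bystanders:** The knob, fish and spare look unmoved in the last pictures. I judged this by eye, and the key box is only partly in view.

**Did not agree:** When I pulled back to test the catch, the holder moved about 8 mm from the stop. It took 6 N at first and 9 N after about 5 mm, so the catch did not block it. I took the catch for a soft detent and pushed the holder back to the stop before taking the bulb.

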